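Lock the peg rail in the clamping jig

TASK

Push the loose wooden peg rail along the board until its long edge sits flush against the stop bar, then push the black lever over its centre so that it snaps shut and the rubber foot clamps the rail there. Only push with the fingers: do not pick the rail up, and leave the pegs and the bowl as they are. Finish with the hand clear of everything.

Things in the scene. Friction and masses are not known exactly. Their poses are not given: they have to be found in the camera images.
- jig: Fixed clamping jig: plywood board 12 mm thick, x -165 to 95, y -165 to 130 mm. Origin on the slab surface, under the middle of the stop bar's face; z up, x = direction the rail is pushed home. Wooden stop bar: face at x = 0, 16 thick, 220 long in y, top 34 mm above the slab. Behind it two steel cheeks carry the lever shaft: x 18 to 52, y +-36, top 80 mm above the slab.
- rail: Loose pale wooden peg rail lying flat on the board: 60 (x) by 200 (y) by 24 mm thick, three 18 mm holes through its half away from the stop; about 0.2 kg (varies). Origin: centre of its underside; x points roughly at the stop. Starts 30 to 60 mm short of the stop, a little askew; home when its +x long edge is flush along the stop face.
- rail_front (a point): Middle of the rail's long edge that faces the stop, at half thickness (12 mm above the rail's underside).
- rail_back (a point): Middle of the rail's opposite long edge (the one to push on), at half thickness (24 mm above the slab). Axes as rail.
- clamp (a joint): Clamp lever angle, rad. 0 open: handle leans 43 deg from upright to the jig's +x (away from the rail), arm raised. About 0.73 dead centre: handle upright. About 1.47 shut on a home rail: handle leans to the jig's -x; hard stop 1.5. A spring drives it away from dead centre to either side (up to 0.25 N m; about 4 N on the handle moves it). Handle moves in the jig's x-z plane.
- handle_end (a point): Top end of the black lever handle, on its centre line, 100 mm from the hinge. Flat paddle 30 mm wide (jig's y), 12 mm thick over its outer 60 mm, on a steel shank. It swings beside the cheeks, 65 mm off the jig's middle towards its -y, with only board, stop bar and rail below. Height above the slab: 139 mm open, 166 mm at dead centre, 142 mm shut.
- clamp_hinge (a point): Point on the lever's hinge line at the handle's middle plane, 66 mm above the slab, at (35, -65) mm in the jig's x and y. The hinge line runs along the jig's y.
- foot: The clamp arm's rubber-tipped foot, 18 mm round, sprung by 1 to 2 mm, at the end of a 53 mm arm on the lever's shaft, in the jig's middle plane (y = 0). Origin: centre of the rubber tip's face. High in the air when the lever is open; when shut it presses on the rail's top (36 mm above the slab), 18 mm in from the stop.
- bowl: Bystander: white ceramic bowl, 140 mm across, 60 mm high, standing on the slab to the side. Origin: centre of its underside.
- peg0: Bystander: loose turned wooden peg standing upright at the jig board's -y end, 12 mm above the slab (one of three alike), 58 mm tall, 17 mm thick, head 26 mm. Origin: centre of its underside.
- peg1: Bystander: loose turned wooden peg standing upright at the jig board's -y end, 12 mm above the slab (one of three alike), 58 mm tall, 17 mm thick, head 26 mm. Origin: centre of its underside.
- peg2: Bystander: loose turned wooden peg standing upright at the jig board's -y end, 12 mm above the slab (one of three alike), 58 mm tall, 17 mm thick, head 26 mm. Origin: centre of its underside.
Things that resemble listed ones, but are neither listed nor needed, are in the scene too. Of the things shaped like the rail, the wooden one is meant.

How it is judged:
On the way, in this order (a step that is already met when the one before it is completed fails the run):
1. the rail lies flush against the stop bar while the lever is still open (x of rail_front in the frame of jig between -0.004 and 0.004 m and angle between the x axis of rail and the x axis of jig, either way round below 0.035 rad and value of joint clamp below 0.4 rad), for 0.2 s.
2. the lever has snapped over to its shut side (value of joint clamp above 1.38 rad), for 0.2 s.
At the end, for the whole second after the job is handed in: The rail's edge is within 4 mm of the stop face and within 2 degrees of parallel to it, lying flat on the board and still; the lever is past 1.38 rad on its shut side and its foot presses on the rail with more than 1 N (x of rail_front in the frame of jig between -0.004 and 0.004 m and angle between the x axis of rail and the x axis of jig, either way round below 0.035 rad and value of joint clamp above 1.38 rad and contact force between foot and rail above 1 N and height (world z) of rail below 0.018 m and linear speed of rail below 0.01 m/s); the robot touches nothing.
It fails at once if the rail is lifted, carried or tipped (more than 15 mm off the board or 15 degrees) (height (world z) of rail above 0.027 m or angle between rail's own z axis and vertical above 0.26 rad).
It fails at once if the bowl is moved more than 15 mm (distance of bowl from where it was at the start of the episode above 0.015 m).
It fails at once if a peg is moved more than 15 mm or knocked over (distance of any of peg0, peg1, peg2 from where it was at the start of the episode above 0.015 m or angle between any of peg0, peg1, peg2's own z axis and vertical above 0.3 rad).
It also fails if it takes over 51 s, if anything falls off the work surface, if the arm or the gripper's body presses on something with over 40 N, if the wrist force passes 120 N, or if a joint passes its speed limit or range.

ROBOT

A 6-joint arm with a two-finger parallel gripper is mounted at the origin on the work surface. World frame = base frame: x ahead of the robot, y to its left, z up, the work surface at z = 0. Lengths are in m, angles in rad, forces in N, time in s.
With the tool pointing down it reaches from about 0.375 to 0.975 m from the base axis. Payload 3.8 kg.
Tool frame: the origin (TCP) lies midway between the tips of the shut fingers; the grasp point (between the pads) lies 19 mm behind it; z points along the fingers, y is the line along which they close (so a half turn about z gives the same grasp; the last joint's range is limited). The gripper opens to 85 mm and grips with 20 to 120 N. Pads are 22 mm wide; open, the fingers measure 114 mm over their backs; the gripper's body (76 mm by 85 mm) begins 54 mm behind the grasp point. The pads swing forward as they close: fully open they stand 13 mm farther back than shut.
Start: joints at [-1.265, 0.264, 1.604, -0, 1.274, -0.037], TCP at [0.227, -0.636, 0.231] pointing down, gripper open.
Joint ranges: [-2.63, 2.63], [-0.94, 2.18], [0.31, 2.57], [-1.31, 4.45], [0, 2.66], [-2.55, 2.55]. Speed limits (rad/s): [2.57, 2.57, 3.14, 3.14, 3.14, 3.14].

INTERFACE

Orientations are given as a rotation vector (axis times angle).
In Python, from workcell import bot gives the robot as it stands.
- The arm moves only by the tool step_arm, never from a script. Its argument "motion" is a list of rows, each a list of 5 numbers: the finger opening in cm, from 0 to 8.54, then the shift along the tool's x, y, z in cm, then the turn about the tool's z in degrees. In form: [[claw, dx, dy, dz, twist], ...]. A call has 1 to 20 rows; each row is the pose to reach, as a shift and turn from the pose commanded when the call began, along the tool's axes at that moment; what a row does not reach only later rows make up. A row lasts 1/10 s, in which the tool goes at most 50 mm and 8.59 degrees, less where a joint would pass 70% of its speed; a pose out of reach is approached as far as the arm can. A call with a gripper value outside its range is refused whole. The fingers move at their own pace and stop on an object; "force" is the grip in N (left out, the last holds). Time passes only in rows, so rows that repeat a pose let the fingers close. It gives the time, the measured TCP pose, the force, the opening and the grip force at its end, in the units of the state.
- bot.read_state(): the state, without advancing time (a new reading comes with each control period).
- bot.read_camera(name): name is "side" or "top"; returns (picture, depth): 384x512x3 uint8, red, green, blue; 384x512 float32, m along the optical axis (not along the pixel's ray), 0 where there is no reading.
- bot.calibration(name): a dict with "mtx" (3x3 intrinsics, pixels), "origin" and "orientation" of the camera in the world. Camera axes: x right, y up, looking along -z (the intrinsics and any distortion apply to the point x, -y, -z); pixel columns grow to the right and rows downward; lengths in m; the calibration is good to about 2 mm. A picture is of the moment at which its call begins. calibration takes no time and is no camera call.
- bot.finish_job(): hands the job in; it is judged then, once.
The state is a dict: "time": time; "q": joint angles; "joint_vel": joint speeds; "joint_torque": joint torques, N m; "tool_pos": TCP position; "tcp_rot": TCP orientation; "wrist_force": force on the tool from outside, world axes, zero at the start; "torque": the same for the moment, N m; "width": opening from 0.0 (shut) to 1.0 (fully open); "grip_force": force on a finger pad.
Only numpy, scipy, OpenCV 4.12 (cv2) and the standard library are available. Lean on these libraries where they do the work, as an engineer would, in place of code of your own. Each camera call takes 0.05 s, during which the arm holds its last target. There are 200 camera calls.

## Working session

There is one attempt and no reset: what is moved stays moved. The work goes in short steps, Python scripts to look and compute and a tool call to move; the robot and the scene stay as the last step left them, time stands still between calls to the robot, and variables do not carry over. Pictures are saved under pics/ and viewed, at most 10 in all, crops included, and the job is handed in when it is done.

Besides the shell and the picture viewer there is one more tool, called after ">>>" as name(argument=value, ...) on one line, values as JSON. step_arm: Moves the arm, as the interface text tells. Its arguments: {"type":"object","properties":{"motion":{"type":"array","items":{"type":"array","items":{"type":"number"}}},"force":{"type":"number"}},"required":["motion"]}

```bash
mkdir -p pics; cat > h.py <<'E'
import numpy as np, cv2
from scipy.spatial.transform import Rotation as R
from workcell import bot
def cal(n):
    c=bot.calibration(n); o=np.array(c["orientation"],float)
    M=o if o.shape==(3,3) else R.from_rotvec(o).as_matrix()
    return np.array(c["mtx"]),np.array(c["origin"]),M
def ray(n,u,v,z):
    K,o,M=cal(n); d=M@(np.array([1,-1,-1])*(np.linalg.inv(K)@[u,v,1])); return o+d*(z-o[2])/d[2]
def proj(n,p):
    K,o,M=cal(n); q=M.T@(np.array(p)-o); q=K@(q*[1,-1,-1]); return q[:2]/q[2]
def shot(n,f):
    p,d=bot.read_camera(n); cv2.imwrite(f'pics/{f}.png',p[:,:,::-1]); np.savez(f'{f}.npz',p=p,d=d); return p,d
E
python3 - <<'E'
from h import *
for n in("top","side"):
    shot(n,n+"0"); print(bot.calibration(n))
a=[cv2.imread(f'pics/{n}0.png') for n in("top","side")]
for n,i in zip(("topb","sideb"),a): cv2.imwrite(f'pics/{n}.png',cv2.resize(i,(768,576)))
print(bot.read_state())
E
```

```text
{'mtx': array([[362.97263607,   0.        , 251.40666649],
       [  0.        , 362.97263607, 179.44591292],
       [  0.        ,   0.        ,   1.        ]]), 'origin': array([0.31625773, 0.19142196, 1.02005038]), 'orientation': array([ 0.15847602, -0.16396816, -1.57802397])}
{'mtx': array([[367.4445128 ,   0.        , 257.45395051],
       [  0.        , 367.4445128 , 194.81945785],
       [  0.        ,   0.        ,   1.        ]]), 'origin': array([0.46979735, 0.92312696, 0.65932399]), 'orientation': array([ 0.03190925, -1.39975097, -2.78298075])}
{'time': 0.1, 'q': array([-1.26490155e+00,  2.64717382e-01,  1.60527952e+00,  5.11928574e-06,
        1.27370749e+00, -3.69042269e-02]), 'joint_vel': array([ 0.00115631, -0.00170684, -0.00346543, -0.00151545,  0.00032603,
       -0.00056658]), 'joint_torque': array([-5.03190095e-04, -5.16705751e+01, -3.68593168e+01, -2.12027417e-04,
        6.25982400e-03, -2.34563430e-05]), 'tool_pos': array([ 0.22667514, -0.6350752 ,  0.23003714]), 'tcp_rot': array([-3.09349672e+00, -5.35475415e-01,  4.36883457e-04]), 'wrist_force': array([0.62353093, 0.30309851, 0.12426055]), 'torque': array([-0.02557604, -0.00360931, -0.004298  ]), 'grip_force': 0.0, 'width': 1.0006575748893676}
```

View pics/topb.png

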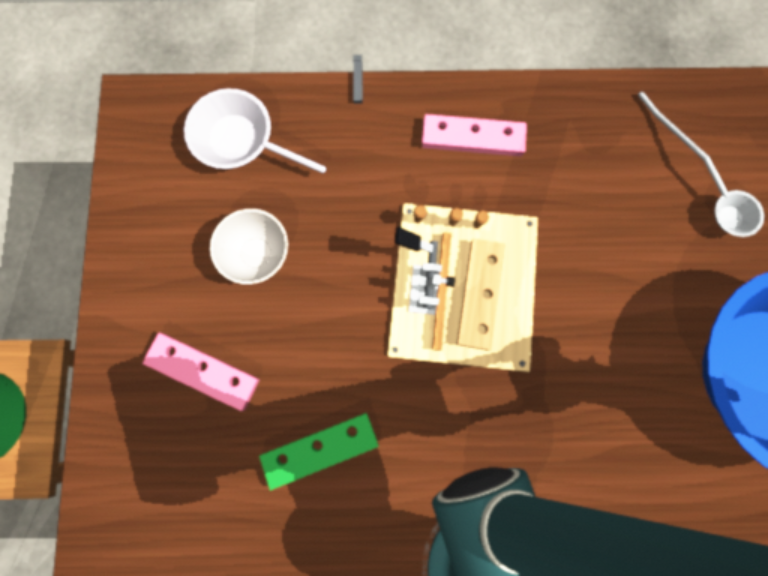

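View pics/sideb.png

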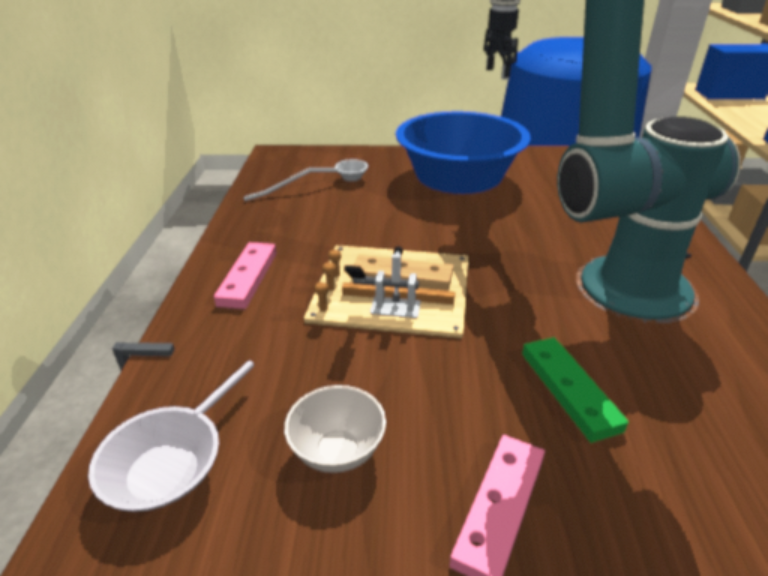

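Top view (768x576): candidates shaped like the rail are pink (475,133), pink (200,370), green (318,450) and pale wood (480,295) on the jig. I choose the wooden one. The stop bar is the orange strip (441,290), the black paddle is at (407,238), the pegs run along (420..482,216), and the bowl is at (249,246). Next is a close crop to check this.

```bash
python3 - <<'E'
from h import *
a=cv2.imread('pics/top0.png')[130:255,250:370]
cv2.imwrite('pics/crop.png',cv2.resize(a,None,fx=4.8,fy=4.8,interpolation=cv2.INTER_CUBIC))
E
```

```text
(no output)
```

View pics/crop.png

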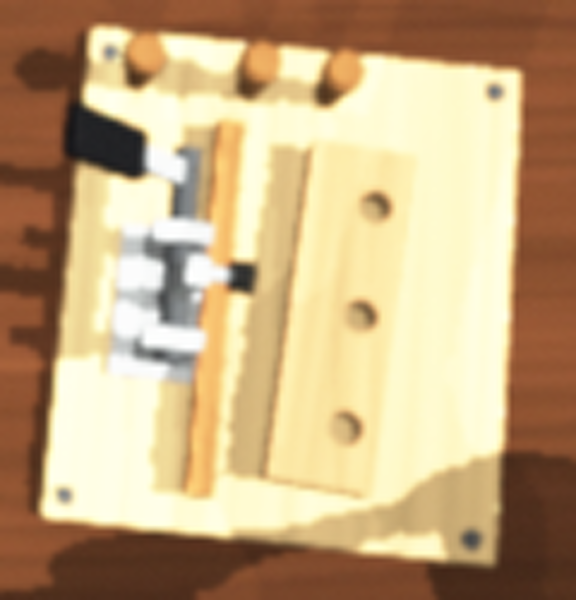

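The crop shows the wooden rail with three holes on the jig: front edge (312,143)-(267,478), back edge (415,152)-(365,493). The stop bar face is (242,122)-(210,497). The paddle is at (105,140), leaning away from the rail, so the lever is open.

```bash
cat >> h.py <<'E'
def crop(n,pts,z): return np.array([ray(n,250+(u+.5)/4.8-.5,130+(v+.5)/4.8-.5,z)[:2] for u,v in pts])
def fit(L,W):
    L,W=np.array(L),np.array(W); H=(L-L.mean(0)).T@(W-W.mean(0)); a=np.arctan2(H[0,1]-H[1,0],H[0,0]+H[1,1])
    r=np.array([[np.cos(a),-np.sin(a)],[np.sin(a),np.cos(a)]]); t=W.mean(0)-r@L.mean(0)
    print('resid mm',np.round(1e3*(W-(L@r.T+t)),1).tolist()); return a,r,t
E
python3 - <<'E'
from h import *
W=crop("top",[(90,25),(522,70),(495,565),(40,518)],.012)
S=crop("top",[(242,122),(210,497)],.034)
L=np.array([[95,-165],[-165,-165],[-165,130],[95,130]])/1e3
a,r,t=fit(L,W); print('jig',np.degrees(a),t); print('stop in jig',(S-t)@r)
a2,r2,t2=fit(np.vstack([L,[[0,-.11],[0,.11]]]),np.vstack([W,S])); print(np.degrees(a2),t2)
Rl=crop("top",[(312,143),(415,152),(365,493),(267,478)],.036)
b,rb,tb=fit(np.array([[30,-100],[-30,-100],[-30,100],[30,100]])/1e3,Rl); print('rail',np.degrees(b),tb,'in jig',(tb-t2)@r2,np.degrees(b-a2))
print('rail corners jig',((Rl-t2)@r2*1e3).round(1).tolist())
T=R.from_rotvec(bot.read_state()['tcp_rot']).as_matrix();print(T)
print('handle',r2@[.035+.068,-.065]+t2, 'dead',r2@[.035,-.065]+t2)
E
```

```text
resid mm [[0.9, 0.6], [0.4, -1.3], [0.0, 0.1], [-1.4, 0.5]]
jig 83.08700165302727 [0.48170131 0.06023761]
stop in jig [[ 0.00162637 -0.10853852]
 [ 0.00208219  0.11068354]]
resid mm [[1.2, 0.0], [0.7, -1.9], [0.3, -0.6], [-1.1, -0.1], [-1.0, 1.2], [-0.2, 1.5]]
83.07332232033049 [0.48142667 0.06089634]
resid mm [[-3.1, 0.1], [1.7, -0.8], [1.7, 2.5], [-0.3, -1.9]]
rail 79.41251101391444 [ 0.47516232 -0.00249132] in jig [-0.06368049 -0.00142586] -3.6608113064160395
rail corners jig [[-40.4, -100.0], [-100.5, -101.1], [-84.5, 98.9], [-29.3, 96.5]]
[[ 9.41818074e-01  3.36122472e-01 -6.31274216e-04]
 [ 3.36123055e-01 -9.41815922e-01  2.01517893e-03]
 [ 8.28028171e-05 -2.11011776e-03 -9.99997770e-01]]
handle [0.55837396 0.15530563] dead [0.55017322 0.08780195]
```

>>> step_arm(motion=[[8.54,0,0,-5,0],[8.54,3,-3,-5,-4],[8.54,6,-6.5,-5,-10],[8.54,9,-10,-5,-16],[8.54,12,-13,-5,-22],[8.54,15,-16.5,-5,-28],[8.54,18,-20,-5,-34],[8.54,21,-23,-5,-40],[8.54,24,-26.5,-5,-46],[8.54,27,-30,-5,-52],[8.54,30,-33,-5,-58],[8.54,33,-36,-5,-63.5],[8.54,36,-39.5,-5,-63.5],[8.54,39,-43,-5,-63.5],[8.54,41.8,-45.8,-5,-63.5],[8.54,41.8,-45.8,-5,-63.5],[8.54,41.8,-45.8,-5,-63.5],[8.54,41.8,-45.8,-5,-63.5],[8.54,41.8,-45.8,-5,-63.5],[8.54,41.8,-45.8,-5,-63.5]])

```text
time: 2.1
tool_pos: [0.4663, -0.065, 0.2812]
tcp_rot: [2.353, 2.082, -0.0]
wrist_force: [-0.3, 0.2, 0.5]
width: 1.001
grip_force: 0.0
```

>>> step_arm(motion=[[8.54,0,0,4,0],[8.54,0,0,8,0],[8.54,0,0,12,0],[8.54,0,0,16,0],[8.54,0,0,20,0],[8.54,0,0,23,0],[8.54,0,0,25,0],[8.54,0,0,26,0],[8.54,0,0,27,0],[8.54,0,0,27,0],[8.54,0,0,27,0]])

```text
time: 3.2
tool_pos: [0.4674, -0.0642, 0.0121]
tcp_rot: [2.35, 2.083, 0.001]
wrist_force: [1.1, 0.6, 0.5]
width: 1.0
grip_force: 0.0
```

```bash
python3 - <<'E'
from h import *
for n in("side","top"): shot(n,n+"1")
a=cv2.imread('pics/side1.png')[140:240,190:330]; b=cv2.imread('pics/top1.png')[125:255,240:380]
a=cv2.resize(a,(560,400),interpolation=2); b=cv2.resize(b,(560,520),interpolation=2)[60:,:]
cv2.imwrite('pics/c1.png',cv2.resize(np.hstack([a,b[:400]]),(800,286)))
cv2.imwrite('pics/s1.png',a);print(bot.read_state()['tool_pos'],bot.read_state()['wrist_force'])
E
```

```text
[ 0.46783105 -0.06413341  0.01249235] [ 0.25522231 -0.28569836 -0.46336186]
```

View pics/c1.png

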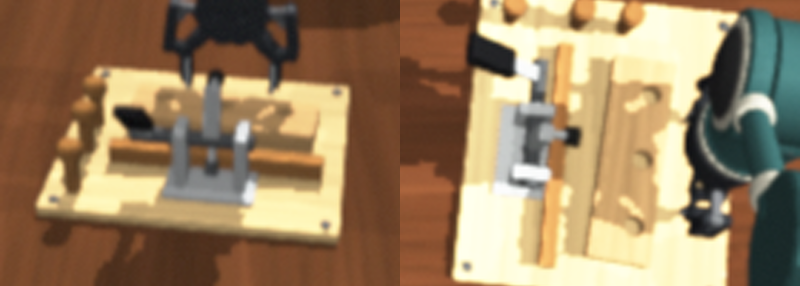

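The fingers stand behind the rail's back edge and straddle its middle. I'll lower slightly and push along tool +x.

>>> step_arm(motion=[[8.54,0.5,0,0.3,0],[8.54,1,0,0.4,0],[8.54,1.3,0,0.4,0],[8.54,1.6,0,0.4,0],[8.54,1.9,0,0.4,0],[8.54,2.2,0,0.4,0],[8.54,2.5,0,0.4,0],[8.54,2.8,0,0.4,0],[8.54,3.1,0,0.4,0],[8.54,3.4,0,0.4,0],[8.54,3.7,0,0.4,0],[8.54,4.0,0,0.4,0],[8.54,4.3,0,0.4,0],[8.54,4.6,0,0.4,0],[8.54,4.8,0,0.4,0],[8.54,4.8,0,0.4,0],[8.54,4.8,0,0.4,0]])

```text
time: 5.0
tool_pos: [0.4722, -0.0159, 0.0072]
tcp_rot: [-2.35, -2.084, -0.0]
wrist_force: [-0.5, 0.2, 0.1]
width: 0.995
grip_force: 0.0
```

```bash
python3 - <<'E'
from h import *
shot("top","top2")
a=cv2.imread('pics/top2.png')[130:255,250:370]
cv2.imwrite('pics/crop2.png',cv2.resize(a,None,fx=4.8,fy=4.8,interpolation=cv2.INTER_CUBIC))
E
```

```text
(no output)
```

View pics/crop2.png

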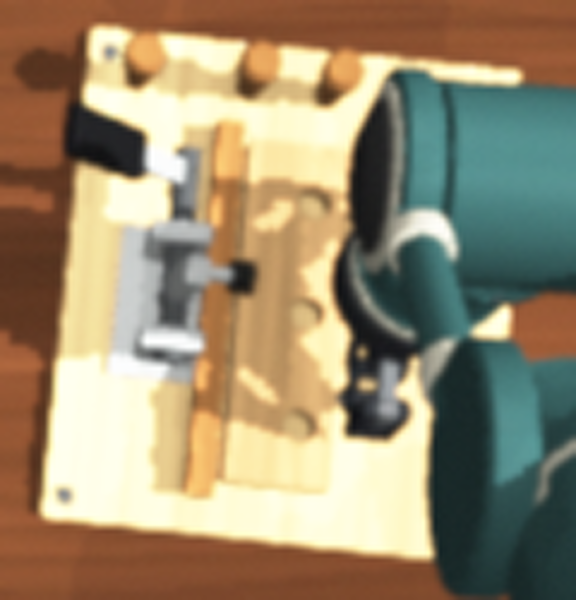

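The rail's front edge is now about 7 mm short of the stop ((223,483) against (211,483)) and nearly parallel. Continuing gently.

>>> step_arm(motion=[[8.54,0.2,0,0,0],[8.54,0.4,0,0,0],[8.54,0.5,0,0,0],[8.54,0.6,0,0,0],[8.54,0.7,0,0,0],[8.54,0.7,0,0,0],[8.54,0.7,0,0,0]])

```text
time: 5.75
tool_pos: [0.4726, -0.0119, 0.0072]
tcp_rot: [2.349, 2.083, -0.006]
wrist_force: [-2.4, -15.2, 1.4]
width: 1.003
grip_force: 7.5
```

>>> step_arm(motion=[[8.54,0.1,0,0,0],[8.54,0.2,0,0,0],[8.54,0.2,0,0,0],[8.54,0.2,0,0,0]])

```text
time: 6.15
tool_pos: [0.4726, -0.0118, 0.0073]
tcp_rot: [2.347, 2.082, -0.009]
wrist_force: [-3.9, -24.8, 2.4]
width: 0.999
grip_force: 12.3
```

```bash
python3 - <<'E'
from h import *
print(bot.read_state()['torque'])
shot("top","top3")
a=cv2.imread('pics/top3.png')[145:245,275:335]
cv2.imwrite('pics/crop3.png',cv2.resize(a,None,fx=6,fy=6,interpolation=cv2.INTER_CUBIC))
E
```

```text
[-3.69051049  0.45276946 -0.86945879]
```

View pics/crop3.png

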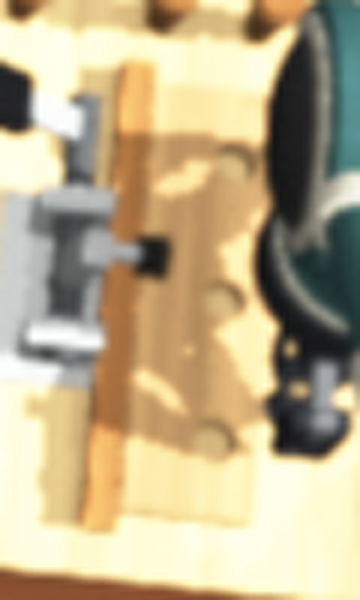

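The rail is flush: the stop edge slope (155,65)-(115,530) matches the hole line (235,162)-(210,436), there is no gap, and the lever is still open. Now I'll back off, rise, close the fingers and go over behind the handle.

>>> step_arm(motion=[[8.54,-1,0,0,0],[8.54,-3,0,0,0],[8.54,-4,0,-1,0],[8.54,-4,0,-5,0],[8.54,-4,0,-10,0],[6,-4,0,-15,0],[3,-4,0,-20,0],[0,-4,0,-25,0],[0,0,1.5,-26,0],[0,4,3,-26,0],[0,8,4.5,-26,0],[0,12,6,-26,0],[0,16,6.5,-26,0],[0,19,6.5,-26,0],[0,21,6.5,-26,0],[0,21,6.5,-26,0],[0,21,6.5,-26,0]])

```text
time: 7.9
tool_pos: [0.5627, 0.1937, 0.2676]
tcp_rot: [2.349, 2.086, -0.0]
wrist_force: [0.0, 0.1, -0.5]
width: -0.001
grip_force: 0.0
```

>>> step_arm(motion=[[0,0,0,4,0],[0,0,0,8,0],[0,0,0,11,0],[0,0,0,13,0],[0,0,0,14.2,0],[0,0,0,14.2,0],[0,0,0,14.2,0]])

```text
time: 8.6
tool_pos: [0.5637, 0.1931, 0.1264]
tcp_rot: [2.351, 2.083, 0.002]
wrist_force: [-0.2, 0.7, 0.0]
width: 0.002
grip_force: 0.0
```

```bash
python3 - <<'E'
from h import *
shot("side","side4");shot("top","top4")
a=cv2.resize(cv2.imread('pics/side4.png')[110:230,190:330],(560,480),interpolation=2)
b=cv2.resize(cv2.imread('pics/top4.png')[130:250,240:370],(520,480),interpolation=2)
cv2.imwrite('pics/c4.png',cv2.resize(np.hstack([a,b]),(800,356)))
p=bot.read_state()['tool_pos'][:2]-[.4814,.0609]; print(p@[.1205,.9927],p@[-.9927,.1205])
E
```

```text
0.1417054713613129 -0.06644271281049498
```

View pics/c4.png

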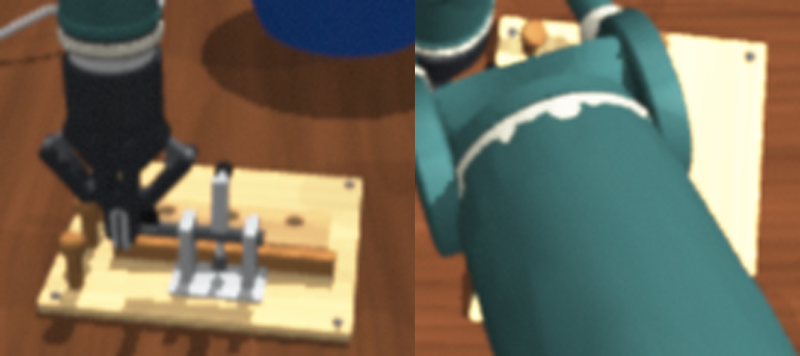

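The closed fingers stand behind the black paddle, over the board's far side (tip near (120,240) in the left half), clear of cheeks and pegs. Pushing the handle over.

>>> step_arm(motion=[[0,-1,0.4,0,0],[0,-2,0.4,0,0],[0,-3,0.4,0,0],[0,-4,0.4,0,0],[0,-5,0.4,0,0],[0,-6,0.4,0,0],[0,-7,0.4,0,0],[0,-8,0.4,0,0],[0,-9,0.4,0,0],[0,-10,0.4,0,0],[0,-11,0.4,0,0],[0,-12,0.4,0,0],[0,-13,0.4,0,0],[0,-13.5,0.4,0,0],[0,-13.5,0.4,0,0]])

```text
time: 10.2
tool_pos: [0.5506, 0.0581, 0.1249]
tcp_rot: [-2.351, -2.083, 0.001]
wrist_force: [-0.4, -0.6, 1.0]
width: -0.002
grip_force: 0.0
```

Now a little further, watching the force, to seat the lever.

>>> step_arm(motion=[[0,-0.3,0,0,0],[0,-0.6,0,0,0],[0,-0.9,0,0,0],[0,-1.2,0,0,0],[0,-1.2,0,0,0]])

```text
time: 10.7
tool_pos: [0.5496, 0.0476, 0.1255]
tcp_rot: [-2.35, -2.084, -0.002]
wrist_force: [0.2, 3.3, 0.8]
width: 0.001
grip_force: 1.4
```

>>> step_arm(motion=[[0,-0.2,0,0,0],[0,-0.4,0,0,0],[0,-0.6,0,0,0],[0,-0.6,0,0,0]])

```text
time: 11.1
tool_pos: [0.5495, 0.0451, 0.1262]
tcp_rot: [-2.349, -2.08, -0.01]
wrist_force: [0.8, 15.0, 2.4]
width: -0.001
grip_force: 6.2
```

>>> step_arm(motion=[[0,1.5,0,0,0],[0,4,0,0,0],[0,5,0,-3,0],[0,5,0,-8,0],[0,5,0,-13,0],[0,5,0,-16,0],[0,1,0,-17,0],[0,-4,0,-17,0],[0,-9,0,-17,0],[0,-14,0,-17,0],[0,-19,0,-17,0],[0,-24,0,-17,0],[0,-29,0,-17,0],[0,-32,0,-17,0],[0,-32,0,-17,0],[0,-32,0,-17,0]])

```text
time: 12.7
tool_pos: [0.51, -0.2771, 0.2948]
tcp_rot: [-2.351, -2.082, 0.001]
wrist_force: [0.5, 0.5, 0.2]
width: -0.002
grip_force: 0.0
```

```bash
python3 - <<'E'
from h import *
shot("side","side5");shot("top","top5")
a=cv2.resize(cv2.imread('pics/side5.png')[150:230,195:325],(650,400),interpolation=2)
b=cv2.resize(cv2.imread('pics/top5.png')[130:255,250:370],(384,400),interpolation=2)
cv2.imwrite('pics/c5.png',cv2.resize(np.hstack([a,b]),(800,310)))
E
```

```text
(no output)
```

View pics/c5.png

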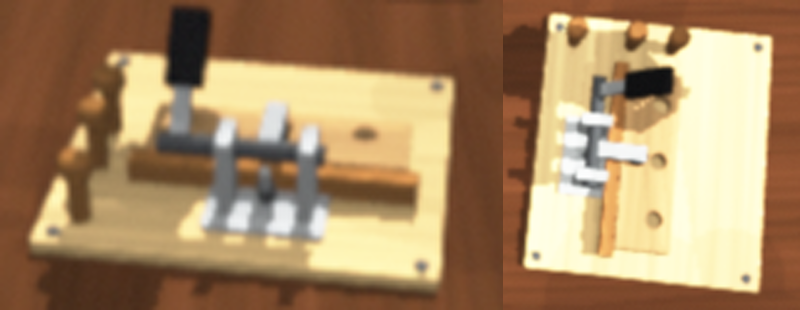

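The lever has gone over: the paddle (right half, (650,82)) leans over the rail and the arm lies flat onto it. The rail is flush, the pegs are standing, and the hand is clear.

```bash
python3 -c "
from workcell import bot
print(bot.finish_job())"
```

```text
the job is handed in; nothing more can be done
None
```

I pushed the wooden rail flush against the stop bar, snapped the lever shut on it, moved the hand clear and handed the job in at about 13 s. The final pictures show this, but I could not measure the foot's clamping force and no verdict came back.

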